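# Clear the padlock off the key cutter and hold its sprung guard at the set angle

## Task

A padlock has been left on the guard (the hinged lid) of the key-cutting machine: put it down inside the empty dark steel tray first. Then lift the guard by its bar handle against its spring until it lies at the same slope as the two steel setting arms at the machine's sides, without shifting those arms, and finish still holding the guard steady there (it springs shut if let go). Leave the other things on the bench alone.

Things in the scene. Friction and masses are not known exactly. Their poses are not given: they have to be found in the camera images.
- machine: cream key-cutting machine fixed to the bench: chamber 200 x 200 and 115 high under the guard, with a motor housing (110 high) behind it. Origin on the bench under the chamber's centre; its x axis points from the handle side to the hinge side, y to its left, z up. The hinge line is at local x +90, z 115, along y
- guard: the guard: flat grey lid 188 x 204 x 10 thick, hinged along its far edge; the handle end lifts, up to 1.35 rad. Origin on the middle of the hinge line, on the lid's underside; x from handle to hinge, y along the hinge, z up when shut; axes turn with it. Spring and weight pull it shut with about 4 to 6 N at the handle; it does not stay open. Shut, it is level, its top 125 above the bench
- handle (a point): the guard's steel bar handle: round bar 14 thick, 104 long along y, on two stems 46 either side of its middle; clear gap of 43 between bar and guard edge. Origin at the bar's middle, 240 from the hinge line along the guard and 5 above it (120 above the bench when shut); axes turn with the guard (x to the hinge). Pinch it across the bar from above; it can turn between the pads
- setting_arms (a joint): angle of the two steel setting arms, rad, 0 = level like the shut guard, grows as their ends rise like the guard's: this is the angle to hold the guard at. Between 0.4 and 0.85, differs each time; stiff, stays as set
- setting_tip (a point): end of the left setting arm: the arms are flat bars 14 deep, 8 thick, 140 long from the hinge line, one on each side of the guard, 125 from its middle, each with a round 24 end (up to 240 above the bench: lift things over them); x axis along the arm towards the hinge
- padlock: the larger brass padlock, lying flat on the shut guard: body 44 (x) x 36 (y) x 22 high, steel shackle reaching 34 beyond the body in +y; origin at the centre of the body's underside, z up. About 0.24 kg; grip it across its 44 width (x)
- tray: open dark steel tray fixed to the bench to the left or right of the machine, 170 (x) x 130 (y) x 30 high, walls and floor 4; empty; origin at the centre of its underside
- tray_floor (a point): centre of the tray's inner floor, 4 above the bench, axes as the tray's
- blank_box: bystander: white plastic box of key blanks, 140 x 120 x 45 high, with six compartments, beside the machine on the side away from the tray; origin at the centre of its underside
- small_padlock: bystander: a smaller brass padlock (body 30 x 26 x 15) lying on the bench; origin at the centre of its underside
- screwdriver: bystander: green-handled screwdriver, 170 long, lying near the robot; origin under its middle
- brush: bystander: wooden-handled brush, 180 long, lying near the robot; origin under its middle
- oil_jar: bystander: jar, 60 across, 85 high, beyond the tray or box on the right; origin at the centre of its underside
- file: bystander: flat file with a wooden grip, 215 long, lying on the right; origin under it
- tool_cup: bystander: open grey cup, 76 across, 95 high, at the back left; origin at the centre of its underside
Mind the look-alikes: they are no part of the job. There is more than one size of the tray; the one meant has the size given above.

How it is judged (in metres and radians):
On the way, in this order (a step that is already met when the one before it is completed fails the run):
1. the padlock lies in the tray, let go, with the guard still shut (x of padlock in the frame of tray_floor between -0.068 and 0.068 m and y of padlock in the frame of tray_floor between -0.05 and 0.05 m and z of padlock in the frame of tray_floor below 0.03 m and contact force between the fingers and padlock below 0.1 N and linear speed of padlock below 0.03 m/s and angle between guard's own z axis and vertical below 0.06 rad), for 0.2 s.
2. the guard is held by its handle, in line with the setting arms (angle between the x axis of guard and the x axis of setting_tip, either way round below 0.08 rad and contact force between the fingers and guard above 1 N and distance between the grasp point and handle below 0.07 m), for 0.3 s.
At the end, for the whole second after the job is handed in: Padlock inside the tray (centre within 68 mm along, 50 mm across of the tray's centre, under 30 mm above its floor), still and let go; the fingers hold the guard (over 1 N, gripper within 70 mm of the handle's middle), steady, within 0.08 rad (4.5 degrees) of the setting arms' angle (all of step 2 and x of padlock in the frame of tray_floor between -0.068 and 0.068 m and y of padlock in the frame of tray_floor between -0.05 and 0.05 m and z of padlock in the frame of tray_floor below 0.03 m and contact force between the fingers and padlock below 0.1 N and linear speed of padlock below 0.03 m/s and angular speed of guard below 0.08 rad/s); the arm keeps its last pose, push and grip.
It fails at once if guard lifted before the padlock is in the tray (angle between guard's own z axis and vertical above 0.12 rad and not (x of padlock in the frame of tray_floor between -0.068 and 0.068 m and y of padlock in the frame of tray_floor between -0.05 and 0.05 m and z of padlock in the frame of tray_floor below 0.03 m)).
It fails at once if setting arms shifted (over 10 mm at the tip) (distance of setting_tip from where it was at the start of the episode above 0.01 m).
It fails at once if something else on the bench disturbed (moved over 30 mm) (distance of any of blank_box, small_padlock, screwdriver, brush, oil_jar, file, tool_cup from where it was at the start of the episode above 0.03 m).
It also fails if it takes over 64 s, if anything falls off the work surface, if the arm or the gripper's body presses on something with over 40 N, if the wrist force passes 120 N, or if a joint passes its speed limit or range.

## Robot

A 7-joint arm with a two-finger parallel gripper is mounted at the origin on the work surface. World frame = base frame: x ahead of the robot, y to its left, z up, the work surface at z = 0. Lengths are in mm, angles in degrees, forces in N, time in s.
With the tool pointing down it reaches from about 425 to 950 mm from the base axis. Payload 4.7 kg.
Tool frame: the origin (TCP) lies at the very end of the fingers, on their centre line; the grasp point (between the pads) lies 19 mm behind it; z points along the fingers, y is the direction in which the jaws open and shut (so a half turn about z gives the same grasp; the last joint's range is limited). The gripper opens to 85 mm and grips with 20 to 120 N. Pads are 22 mm wide; open, the fingers measure 114 mm over their backs; the gripper's body (76 mm by 85 mm) begins 54 mm behind the grasp point. The pads swing forward as they close: fully open they stand 13 mm farther back than shut.
Start: joints at [-65.369, 26.849, -2.785, 87.806, 1.381, 65.374, -4.715], TCP at [298.903, 605.234, 205.235] pointing down, gripper open.
Joint ranges: [-148.3, 148.3], [-19.14, 114.17], [-79.39, 73.82], [5.75, 140.21], [-59.74, 239.74], [12.07, 113.84], [-152.46, 152.46]. Speed limits (degrees/s): [147.25, 147.25, 180, 180, 180, 180, 180].

## Interface

Orientations are given as [roll, pitch, yaw] about the fixed x, y, z axes, in that order (R = Rz(yaw) Ry(pitch) Rx(roll)).
In Python, from bench import manip gives the robot as it stands. The module is installed in compiled form; this text tells all that it offers.
- The arm moves only by the shell command python3 -m handwheel 'ROWS' [FORCE]. ROWS is JSON, a list of rows, each an object with "travel": the shift along the tool's x, y, z in units of 25 mm (1.0 is 25 mm), a list of three; "angular": the turn, a rotation vector about the tool's x, y, z in units of 5 degrees (1.0 is 5 degrees), a list of three; "claw": the closure, from -1 (fully open) to 1 (shut), so that 0 is half open. A call has exactly 8 rows; each row shifts and turns the pose as measured when the row begins, along the tool's axes as they then stand; what a row does not reach is not made up. A row lasts 1/10 s, in which the tool goes at most 50 mm and 8.59 degrees, less where a joint would pass 70% of its speed; a pose out of reach is approached as far as the arm can. A call is refused whole if a number of a shift passes 1 or a number of a turn 1, either way. A call with a gripper value outside its range is refused whole. The fingers move at their own pace and stop on an object; FORCE is the grip in N (left out, the last holds). Time passes only in rows, so rows that do not move let the fingers close, or fill a call up. It gives the time, the measured TCP pose, the force and the opening at its end, in the units of the state.
- manip.state(): the state, without advancing time (a new reading comes with each control period).
- manip.capture(name): name is "side" or "top"; returns the picture (480x640x3 uint8, blue, green, red); there is no depth.
- manip.camera_model(name): a dict with "fx", "fy", "cx", "cy" (pixels), "cam_to_world" (4x4, takes a point from camera to world coordinates). Camera axes: x right, y down, z forward; pixel columns grow to the right and rows downward; lengths in mm; the calibration is good to about 2 mm. A picture is of the moment at which its call begins. camera_model takes no time and is no camera call.
- manip.close_job(): hands the job in, once; it reports no verdict.
Trained networks look in the newest picture that a camera, given by its name, has taken for a name from the list of things; names that differ only in an ending like _2 or _b are one class to them, and where a whole thing is asked for, a point or a joint stands for the part that bears it (a point fixed in the world has none). Each returns a list of dicts, best first, with "confidence" (0 to 1); they miss things now and then, are a little off and sometimes report something else, mostly with a low value. They report only what shows in the picture. A call takes as long as a camera call. They do not tell look-alikes from the thing itself.
- manip.cut_out(camera, name): "region" (480x640 bool, what is visible of it).
- manip.place_of(camera, name): "xyz" ([x, y, z] in mm, in world coordinates, good to about 4 mm: a listed point, or the origin of a listed thing).
The state is a dict: "t": time; "joint_pos": joint angles; "dq": joint speeds; "joint_torque": joint torques, N m; "ee_pos": TCP position; "ee_rot": TCP orientation; "wrist_force": force on the tool from outside, world axes, zero at the start; "ft_torque": the same for the moment, N m; "opening": finger opening in mm.
Only numpy, scipy, OpenCV 4.12 (cv2) and the standard library are available. Lean on these libraries where they do the work, as an engineer would, in place of code of your own. Each camera call takes 0.05 s, during which the arm holds its last target. There are 200 camera calls.

## Working session

There is one attempt and no reset: what is moved stays moved. The work goes in short steps, Python scripts to look and compute and a shell command to move; the robot and the scene stay as the last step left them, time stands still between calls to the robot, and variables do not carry over. Pictures are saved under pics/ and viewed, about 8 in all and at most 12, crops included, and the job is handed in when it is done.

```bash
mkdir -p pics; python3 - <<'E'
from bench import manip
import cv2,numpy as np
for c in("top","side"):
    im=manip.capture(c); cv2.imwrite(f"pics/{c}1.png",im)
    for n in("machine","handle","setting_tip","padlock","tray","tray_floor","blank_box","small_padlock","guard"):
        r=manip.place_of(c,n)
        print(c,n,[(np.round(d["xyz"]).tolist(),round(d["confidence"],2)) for d in r[:3]])
    m=manip.camera_model(c);print(m["fx"],m["fy"],m["cx"],m["cy"],np.round(m["cam_to_world"],3).tolist())
print(manip.state())
E
```

```text
top machine [([650.0, 20.0, -2.0], 0.84)]
top handle [([504.0, 54.0, 117.0], 0.88)]
top setting_tip [([649.0, 147.0, 181.0], 0.96)]
top padlock [([669.0, 9.0, 124.0], 0.94)]
top tray [([427.0, 341.0, -2.0], 0.96), ([221.0, 316.0, 7.0], 0.68), ([400.0, 134.0, 0.0], 0.56)]
top tray_floor [([432.0, 339.0, 0.0], 0.8), ([222.0, 311.0, 0.0], 0.66), ([706.0, 429.0, 3.0], 0.55)]
top blank_box [([443.0, -335.0, 1.0], 0.59)]
top small_padlock [([731.0, 301.0, 0.0], 0.58), ([703.0, 428.0, 2.0], 0.49)]
top guard [([738.0, -6.0, 118.0], 0.78), ([445.0, -333.0, 2.0], 0.37)]
466.99863923025885 466.99863923025885 326.09956911090063 243.10395579777725 [[-0.03, -0.994, 0.107, 356.842], [-0.999, 0.032, 0.021, -44.967], [-0.024, -0.106, -0.994, 1223.81], [0.0, 0.0, 0.0, 1.0]]
side machine [([651.0, 18.0, -0.0], 0.68)]
side handle [([510.0, 58.0, 117.0], 0.91), ([652.0, 148.0, 180.0], 0.66)]
side setting_tip [([652.0, 147.0, 177.0], 0.7)]
side padlock [([671.0, 15.0, 128.0], 0.95)]
side tray [([433.0, 334.0, 1.0], 0.68)]
side tray_floor [([430.0, 341.0, 2.0], 0.84), ([399.0, 133.0, 0.0], 0.68), ([728.0, 
[... 369 characters left out ...]
0, 0.0, 1.0]]
{'t': 1.0, 'joint_pos': array([-65.3691631 ,  26.84940446,  -2.78416692,  87.80764838,
         1.37850993,  65.37316152,  -4.71611674]), 'dq': array([ 0.03636675, -0.04050485,  0.02400418, -0.01384516, -0.05545025,
        0.03287036,  0.17051687]), 'joint_torque': array([-1.88054478e-04, -5.10172677e+01, -4.68712079e-02, -2.38013256e+01,
        1.07097637e-02,  8.66511000e-04, -6.88910518e-06]), 'ee_pos': array([298.88746763, 605.22965938, 205.21390702]), 'ee_rot': array([ 1.79996968e+02, -4.19561841e-03,  1.53711923e+02]), 'wrist_force': array([ 0.19154919, -0.8010614 ,  0.28625185]), 'ft_torque': array([-0.00306895, -0.01943777,  0.00748806]), 'opening': 85.26698108109044}
```

View pictures.

View pics/top1.png

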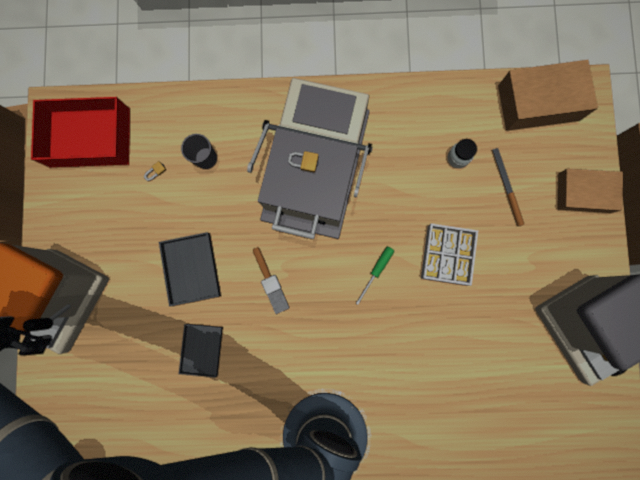

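View pics/side1.png

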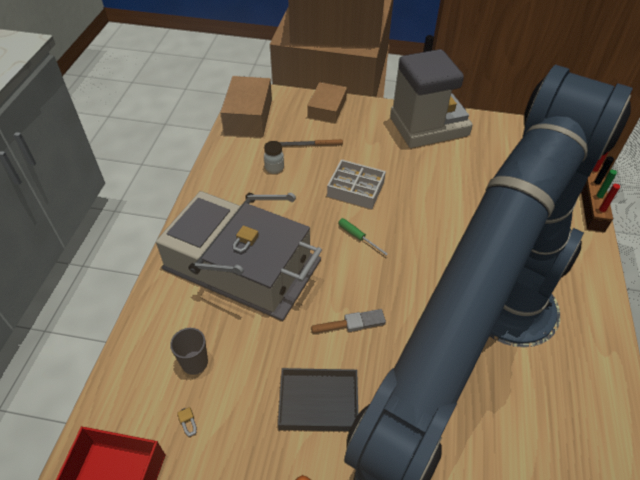

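The top view shows the padlock body at (310,161) with its shackle pointing left. The handle is at (297,225), the large tray at (190,269), and the look-alike small tray at (201,350). The left arm tip is at (251,168). The side view agrees with this.

The positions from the two cameras match each other and the given sizes. That gives a machine yaw of about -15° and a setting-arm angle of about 0.48 rad. I'll raise and turn the tool first, and measure the padlock yaw at the same time.

```bash
cat > h.py <<'E'
from bench import manip
import numpy as np, cv2
from scipy.spatial.transform import Rotation as Ro
def to(x,y,z,yaw=None):
    s=manip.state();R=Ro.from_euler("xyz",s["ee_rot"],degrees=True)
    d=R.inv().apply(np.array([x,y,z])-s["ee_pos"])/25
    print("units",np.round(d,2),"pos",np.round(s["ee_pos"]),"rot",np.round(s["ee_rot"],1),"t",s["t"])
def plane(c,uv,z):
    m=manip.camera_model(c);T=np.array(m["cam_to_world"])
    d=T[:3,:3]@[(uv[0]-m["cx"])/m["fx"],(uv[1]-m["cy"])/m["fy"],1];o=T[:3,3]
    return o+d*(z-o[2])/d[2]
E
python3 - <<'E'
from h import *
for n,z in(("padlock",145),("tray",30),("guard",125)):
    manip.capture("top");r=manip.cut_out("top",n)
    for d in r[:2]:
        c,_=cv2.findContours(d["region"].astype(np.uint8),0,2);c=max(c,key=cv2.contourArea)
        p=np.array([plane("top",q[0],z)[:2] for q in c],np.float32)
        b=cv2.boxPoints(cv2.minAreaRect(p));print(n,round(d["confidence"],2),cv2.minAreaRect(p),np.round(b).tolist())
E
python3 -m handwheel '[{"travel":[0,0,-0.3],"angular":[0,0,1],"claw":-1},{"travel":[0,0,-0.3],"angular":[0,0,1],"claw":-1},{"travel":[0,0,-0.3],"angular":[0,0,1],"claw":-1},{"travel":[0,0,-0.3],"angular":[0,0,1],"claw":-1},{"travel":[0,0,-0.3],"angular":[0,0,1],"claw":-1},{"travel":[0,0,-0.3],"angular":[0,0,1],"claw":-1},{"travel":[0,0,-0.3],"angular":[0,0,1],"claw":-1},{"travel":[0,0,-0.3],"angular":[0,0,1],"claw":-1}]' 40
```

```text
padlock 0.8 ((670.6979370117188, 25.533464431762695), (71.31102752685547, 47.486228942871094), 76.3163070678711) [[639.0, -3.0], [685.0, -15.0], [702.0, 55.0], [656.0, 66.0]]
tray 0.73 ((428.795166015625, 332.78656005859375), (171.2081298828125, 137.6857147216797), 9.526092529296875) [[333.0, 387.0], [356.0, 251.0], [525.0, 279.0], [502.0, 415.0]]
tray 0.55 ((222.02110290527344, 304.938232421875), (104.87985229492188, 130.18016052246094), 84.00507354736328) [[152.0, 260.0], [281.0, 246.0], [292.0, 350.0], [163.0, 364.0]]
guard 0.76 ((616.7557983398438, 25.503616333007812), (203.80209350585938, 244.78720092773438), 74.24661254882812) [[471.0, -39.0], [707.0, -106.0], [762.0, 90.0], [527.0, 157.0]]
t: 2.1
ee_pos: [298.5, 604.3, 265.7]
ee_rot: [-179.8, 0.1, 112.1]
wrist_force: [0.4, -0.6, -0.2]
opening: 85.5
```

```bash
python3 -m handwheel '[{"travel":[0,0,-0.3],"angular":[0,0,1],"claw":-1},{"travel":[0,0,-0.3],"angular":[0,0,1],"claw":-1},{"travel":[0,0,-0.3],"angular":[0,0,1],"claw":-1},{"travel":[0,0,-0.3],"angular":[0,0,1],"claw":-1},{"travel":[0,0,-0.3],"angular":[0,0,1],"claw":-1},{"travel":[0,0,-0.3],"angular":[0,0,1],"claw":-1},{"travel":[0,0,-0.3],"angular":[0,0,1],"claw":-1},{"travel":[0,0,-0.3],"angular":[0,0,0],"claw":-1}]'; python3 -c "
from h import *
to(670,12,300)"
```

```text
t: 2.9
ee_pos: [297.8, 604.4, 328.3]
ee_rot: [-179.9, 0.2, 75.7]
wrist_force: [0.2, -0.4, -0.7]
opening: 85.4
units [-19.26  20.3    1.17] pos [298. 604. 328.] rot [-179.9    0.2   75.7] t 2.9
```

```bash
python3 -m handwheel '[{"travel":[-0.95,1,0],"angular":[0,0,0],"claw":-1},{"travel":[-0.95,1,0],"angular":[0,0,0],"claw":-1},{"travel":[-0.95,1,0],"angular":[0,0,0],"claw":-1},{"travel":[-0.95,1,0],"angular":[0,0,0],"claw":-1},{"travel":[-0.95,1,0],"angular":[0,0,0],"claw":-1},{"travel":[-0.95,1,0],"angular":[0,0,0],"claw":-1},{"travel":[-0.95,1,0],"angular":[0,0,0],"claw":-1},{"travel":[-0.95,1,0],"angular":[0,0,0],"claw":-1}]'
```

```text
t: 3.7
ee_pos: [447.1, 371.2, 329.6]
ee_rot: [-179.8, -0.1, 77.5]
wrist_force: [-0.1, 1.1, 0.2]
opening: 85.2
```

```bash
python3 -m handwheel '[{"travel":[-0.95,1,0],"angular":[0,0,0],"claw":-1},{"travel":[-0.95,1,0],"angular":[0,0,0],"claw":-1},{"travel":[-0.95,1,0],"angular":[0,0,0],"claw":-1},{"travel":[-0.95,1,0],"angular":[0,0,0],"claw":-1},{"travel":[-0.95,1,0],"angular":[0,0,0],"claw":-1},{"travel":[-0.95,1,0],"angular":[0,0,0],"claw":-1},{"travel":[-0.95,1,0],"angular":[0,0,0],"claw":-1},{"travel":[-0.95,1,0],"angular":[0,0,0],"claw":-1}]'; python3 -c "
from h import *
to(669,11,200)"
```

```text
t: 4.5
ee_pos: [608.1, 133.8, 331.4]
ee_rot: [-179.9, -0.3, 78.6]
wrist_force: [0.6, 0.7, -0.2]
opening: 85.3
units [-4.36  3.37  5.23] pos [608. 134. 331.] rot [-179.9   -0.3   78.6] t 4.5
```

```bash
python3 -m handwheel '[{"travel":[-0.8,0.6,0],"angular":[0,0,0.1],"claw":-0.5},{"travel":[-0.8,0.6,0],"angular":[0,0,0.1],"claw":-0.5},{"travel":[-0.8,0.6,0],"angular":[0,0,0.1],"claw":-0.5},{"travel":[-0.8,0.6,0.2],"angular":[0,0,0.1],"claw":-0.5},{"travel":[-0.6,0.6,0.9],"angular":[0,0,0.1],"claw":-0.5},{"travel":[-0.4,0.3,1],"angular":[0,0,0],"claw":-0.5},{"travel":[-0.2,0.1,1],"angular":[0,0,0],"claw":-0.5},{"travel":[0,0,1],"angular":[0,0,0],"claw":-0.5}]'; python3 - <<'E'
from h import *
to(669,11,127)
for c in("top","side"):
    im=manip.capture(c)
    print([(np.round(d["xyz"]),d["confidence"]) for d in manip.place_of(c,"padlock")][:2])
    if c=="side": cv2.imwrite("pics/s2.png",cv2.resize(im[140:330,140:380],(720,570)))
E
```

```text
t: 5.3
ee_pos: [675.2, -5.2, 231.2]
ee_rot: [179.4, -0.3, 76.4]
wrist_force: [-0.6, 0.6, 0.7]
opening: 64.3
units [ 0.55 -0.44  4.17] pos [675.  -5. 231.] rot [179.4  -0.3  76.4] t 5.3
[]
[(array([669.,  13., 128.]), 0.56)]
```

View pics/s2.png

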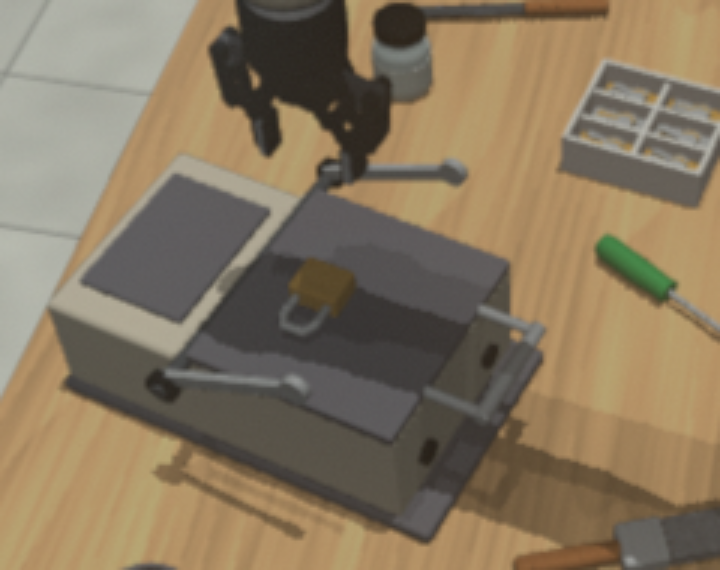

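The crop shows the open gripper above the guard, with the padlock lying clear at crop (320,290). The measured position is confirmed at (669,12), so I'll descend.

```bash
python3 -m handwheel '[{"travel":[0.3,-0.2,0.5],"angular":[0.12,0,0],"claw":-0.5},{"travel":[0.25,-0.2,0.7],"angular":[0,0,0],"claw":-0.5},{"travel":[0,0,0.8],"angular":[0,0,0],"claw":-0.5},{"travel":[0,0,0.8],"angular":[0,0,0],"claw":-0.5},{"travel":[0,0,0.6],"angular":[0,0,0],"claw":-0.5},{"travel":[0,0,0.3],"angular":[0,0,0],"claw":-0.5},{"travel":[0,0,0],"angular":[0,0,0],"claw":-0.5},{"travel":[0,0,0],"angular":[0,0,0],"claw":-0.5}]'; python3 -c "
from h import *
to(669,12,128)"
```

```text
t: 6.3
ee_pos: [674.8, 21.3, 144.9]
ee_rot: [179.2, -0.9, 77.1]
wrist_force: [0.9, 0.0, 0.4]
opening: 63.8
units [-0.42 -0.15  0.67] pos [675.  21. 145.] rot [179.2  -0.9  77.1] t 6.3
```

```bash
python3 -m handwheel '[{"travel":[-0.3,-0.12,0.2],"angular":[0.1,0,0],"claw":-0.5},{"travel":[-0.05,0,0.2],"angular":[0,0,0],"claw":-0.5},{"travel":[0,0,0.1],"angular":[0,0,0],"claw":-0.5},{"travel":[0,0,0],"angular":[0,0,0],"claw":-0.5},{"travel":[0,0,0],"angular":[0,0,0],"claw":-0.5},{"travel":[0,0,0],"angular":[0,0,0],"claw":-0.5},{"travel":[0,0,0],"angular":[0,0,0],"claw":-0.5},{"travel":[0,0,0],"angular":[0,0,0],"claw":-0.5}]'; python3 -c "
from h import *
to(669,12,128)"
```

```text
t: 7.1
ee_pos: [671.5, 12.1, 134.2]
ee_rot: [179.5, -1.0, 77.1]
wrist_force: [0.1, -0.6, -0.6]
opening: 64.6
units [-0.03 -0.1   0.25] pos [671.  12. 134.] rot [179.5  -1.   77.1] t 7.1
```

```bash
python3 -m handwheel '[{"travel":[0,-0.1,0.25],"angular":[0,0.2,0],"claw":-0.4},{"travel":[0,0,0.05],"angular":[0,0,0],"claw":0},{"travel":[0,0,0],"angular":[0,0,0],"claw":0.3},{"travel":[0,0,0],"angular":[0,0,0],"claw":0.3},{"travel":[0,0,0],"angular":[0,0,0],"claw":0.4},{"travel":[0,0,0],"angular":[0,0,0],"claw":0.5},{"travel":[0,0,0],"angular":[0,0,0],"claw":0.5},{"travel":[0,0,0],"angular":[0,0,0],"claw":0.5}]' 40; python3 -c "
from h import *
to(669,12,128)"
```

```text
t: 7.9
ee_pos: [668.9, 13.0, 126.0]
ee_rot: [179.5, -2.1, 77.1]
wrist_force: [0.2, -1.0, -0.5]
opening: 21.1
units [-0.04  0.01 -0.08] pos [669.  13. 126.] rot [179.5  -2.1  77.1] t 7.9
```

```bash
python3 - <<'E'
from h import *
im=manip.capture("side");print([(np.round(d["xyz"]),d["confidence"]) for d in manip.place_of("side","padlock")][:2])
a=cv2.resize(im[140:330,140:380],(720,570));cv2.imwrite("pics/s3.png",a)
E
```

```text
[(array([670.,  13., 127.]), 0.75), (array([736.,  -6., 114.]), 0.67)]
```

View pics/s3.png

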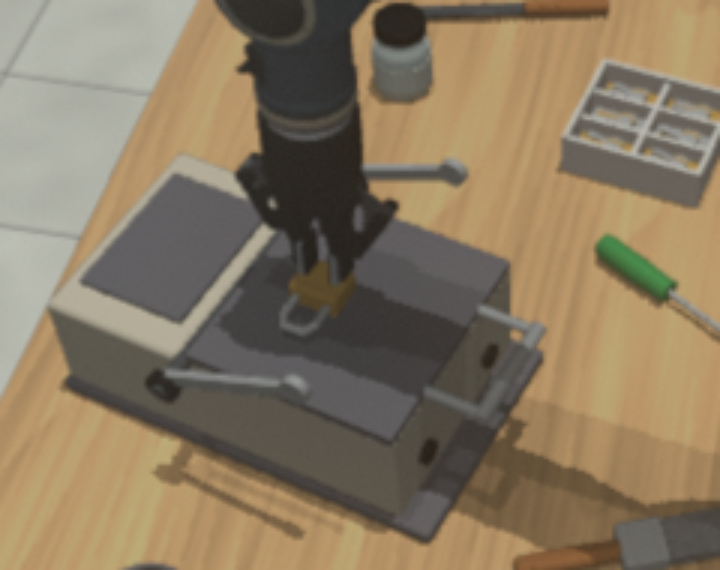

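```bash
python3 - <<'E'
from h import *
s=manip.state();print(s["ee_pos"],s["opening"],s["wrist_force"])
m=manip.camera_model("side");T=np.linalg.inv(np.array(m["cam_to_world"]))
def px(p):
    c=T[:3,:3]@np.array(p)+T[:3,3];u=m["fx"]*c[0]/c[2]+m["cx"],m["fy"]*c[1]/c[2]+m["cy"]
    return np.round([(u[0]-140)*3,(u[1]-140)*3])
for p in([669,13,126],[669,13,147],[669,-5,147],[669,31,147],[669,31,125],[645,19,130],[690,8,130],[645,19,147],[690,8,147]):print(p,px(p))
E
```

```text
[668.91670403  12.97935825 126.00682262] 21.56968928448952 [-0.35249878 -0.61555533  0.29542276]
[669, 13, 126] [325. 294.]
[669, 13, 147] [323. 277.]
[669, -5, 147] [329. 260.]
[669, 31, 147] [317. 294.]
[669, 31, 125] [319. 311.]
[645, 19, 130] [351. 300.]
[690, 8, 130] [301. 282.]
[645, 19, 147] [350. 287.]
[690, 8, 147] [299. 268.]
```

```bash
python3 - <<'E'
from h import *
a=manip.capture("side");b=manip.capture("top")
cv2.imwrite("pics/z.png",np.hstack([cv2.resize(a[190:260,215:275],(390,455),interpolation=3),cv2.resize(b[130:200,280:340],(390,455),interpolation=3)]))
E
```

```text
(no output)
```

View pics/z.png

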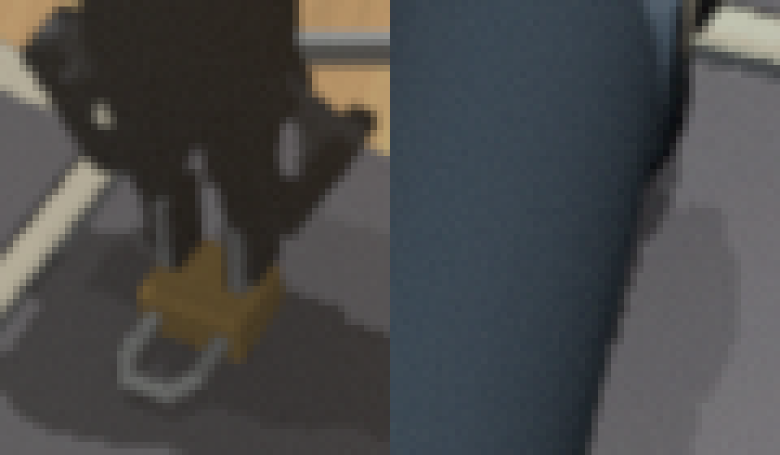

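The zoom shows both fingertips standing over the padlock's top face, not beside it. So the physical finger ends sit about 20 mm above the reported TCP. I'll reopen and go lower in small steps while watching the wrist force.

```bash
python3 -m handwheel '[{"travel":[0,0,-0.1],"angular":[0,0,0],"claw":-0.5},{"travel":[0,0,0],"angular":[0,0,0],"claw":-0.5},{"travel":[0,0,0],"angular":[0,-0.3,0],"claw":-0.5},{"travel":[0,0,0],"angular":[0,0,0],"claw":-0.5},{"travel":[0,0,0],"angular":[0,0,0],"claw":-0.5},{"travel":[0,0,0.2],"angular":[0,0,0],"claw":-0.5},{"travel":[0,0,0.1],"angular":[0,0,0],"claw":-0.5},{"travel":[0,0,0],"angular":[0,0,0],"claw":-0.5}]'; python3 - <<'E'
from h import *
to(669,12,120)
a=manip.capture("side")
cv2.imwrite("pics/z2.png",cv2.resize(a[185:265,205:285],(560,560),interpolation=3))
E
```

```text
t: 8.9
ee_pos: [668.9, 13.4, 120.4]
ee_rot: [179.5, -0.4, 77.1]
wrist_force: [0.6, -0.2, 0.4]
opening: 63.8
units [-0.05  0.02  0.02] pos [669.  13. 120.] rot [179.5  -0.4  77.1] t 8.9
```

View pics/z2.png

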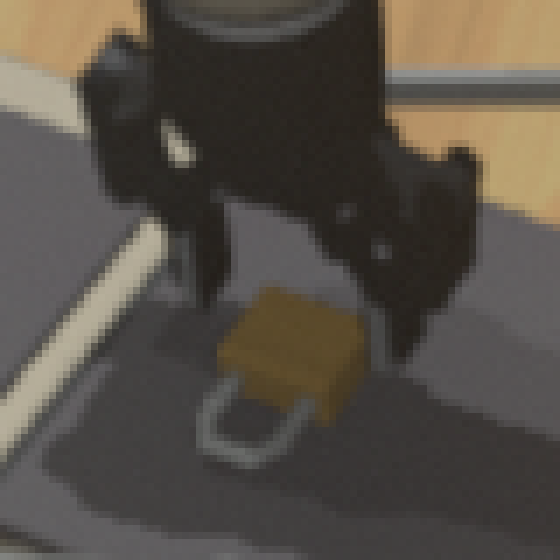

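The fingertips straddle the padlock at about z 147 while the TCP reads 120, so the offset is about 27 mm at this opening. I'll lower about 14 mm more.

```bash
python3 -m handwheel '[{"travel":[0,0,0.15],"angular":[0,0,0],"claw":-0.5},{"travel":[0,0,0.15],"angular":[0,0,0],"claw":-0.5},{"travel":[0,0,0.1],"angular":[0,0,0],"claw":-0.5},{"travel":[0,0,0],"angular":[0,0,0],"claw":-0.5},{"travel":[0,0,0],"angular":[0,0,0],"claw":-0.5},{"travel":[0,0,0],"angular":[0,0,0],"claw":-0.5},{"travel":[0,0,0],"angular":[0,0,0],"claw":-0.5},{"travel":[0,0,0],"angular":[0,0,0],"claw":-0.5}]'
```

```text
t: 9.75
ee_pos: [669.1, 12.9, 109.7]
ee_rot: [179.5, -0.4, 77.1]
wrist_force: [-0.1, 0.8, 0.1]
opening: 64.0
```

```bash
python3 -m handwheel '[{"travel":[0,0,0.15],"angular":[0,0,0],"claw":-0.5},{"travel":[0,0,0.1],"angular":[0,0,0],"claw":-0.4},{"travel":[0,0,0],"angular":[0,0,0],"claw":-0.2},{"travel":[0,0,0],"angular":[0,0,0],"claw":0},{"travel":[0,0,0],"angular":[0,0,0],"claw":0.2},{"travel":[0,0,0],"angular":[0,0,0],"claw":0.3},{"travel":[0,0,0],"angular":[0,0,0],"claw":0.3},{"travel":[0,0,0],"angular":[0,0,0],"claw":0.3}]' 40
```

```text
t: 10.55
ee_pos: [669.7, 13.0, 103.5]
ee_rot: [179.4, -0.4, 77.1]
wrist_force: [-0.4, -0.7, 0.0]
opening: 42.9
```

Contact at opening 42.9, which matches the 44 mm body. Next I'll tighten and lift.

```bash
python3 -m handwheel '[{"travel":[0,0,0],"angular":[0,0,0],"claw":0.6},{"travel":[0,0,0],"angular":[0,0,0],"claw":0.6},{"travel":[0,0,-0.3],"angular":[0,0,0],"claw":0.6},{"travel":[0,0,-0.6],"angular":[0,0,0],"claw":0.6},{"travel":[0,0,-0.8],"angular":[0,0,0],"claw":0.6},{"travel":[0,0,-0.8],"angular":[0,0,0],"claw":0.6},{"travel":[0,0,-0.8],"angular":[0,0,0],"claw":0.6},{"travel":[0,0,-0.8],"angular":[0,0,0],"claw":0.6}]' 60
```

```text
t: 11.35
ee_pos: [664.6, 12.5, 208.1]
ee_rot: [-180.0, -0.2, 77.1]
wrist_force: [1.4, -0.7, -3.0]
opening: 42.4
```

```bash
python3 -m handwheel '[{"travel":[0,0,-0.8],"angular":[0,0,0],"claw":0.6},{"travel":[0,0,-0.8],"angular":[0,0,0],"claw":0.6},{"travel":[0.1,-0.1,-0.3],"angular":[0,0,0],"claw":0.6},{"travel":[0.3,-0.3,0],"angular":[0,0,0],"claw":0.6},{"travel":[0.5,-0.5,0],"angular":[0,0,0],"claw":0.6},{"travel":[0.6,-0.7,0],"angular":[0,0,0],"claw":0.6},{"travel":[0.6,-0.7,0],"angular":[0,0,0],"claw":0.6},{"travel":[0.6,-0.7,0],"angular":[0,0,0],"claw":0.6}]'; python3 -c "
from h import *
to(430,337,230)"
```

```text
t: 12.15
ee_pos: [602.4, 95.6, 260.4]
ee_rot: [180.0, -0.2, 76.7]
wrist_force: [-0.5, 1.1, -2.7]
opening: 42.2
units [ 7.81 -8.93  1.23] pos [602.  96. 260.] rot [180.   -0.2  76.7] t 12.15
```

```bash
python3 -m handwheel '[{"travel":[0.8,-0.9,0],"angular":[0,0,0],"claw":0.6},{"travel":[0.8,-0.9,0],"angular":[0,0,0],"claw":0.6},{"travel":[0.8,-0.9,0],"angular":[0,0,0],"claw":0.6},{"travel":[0.8,-0.9,0],"angular":[0,0,0],"claw":0.6},{"travel":[0.8,-0.9,0.2],"angular":[0,0,0],"claw":0.6},{"travel":[0.8,-0.9,0.4],"angular":[0,0,0],"claw":0.6},{"travel":[0.7,-0.8,0.6],"angular":[0,0,0],"claw":0.6},{"travel":[0.5,-0.6,0.8],"angular":[0,0,0],"claw":0.6}]'; python3 -c "
from h import *
to(428,332,-12)"
```

```text
t: 12.95
ee_pos: [453.7, 292.5, 204.4]
ee_rot: [-179.4, 0.0, 77.1]
wrist_force: [-0.8, 0.9, -2.1]
opening: 42.5
units [ 1.31 -1.26  8.67] pos [454. 292. 204.] rot [-179.4    0.    77.1] t 12.95
```

```bash
python3 -m handwheel '[{"travel":[0.4,-0.4,0.9],"angular":[0,0,0],"claw":0.6},{"travel":[0.3,-0.3,1],"angular":[0,0,0],"claw":0.6},{"travel":[0.2,-0.2,1],"angular":[0,0,0],"claw":0.6},{"travel":[0,0,1],"angular":[0,0,0],"claw":0.6},{"travel":[0,0,1],"angular":[0,0,0],"claw":0.6},{"travel":[0,0,0.6],"angular":[0,0,0],"claw":0.6},{"travel":[0,0,0.2],"angular":[0,0,0],"claw":0.6},{"travel":[0,0,0],"angular":[0,0,0],"claw":0.6}]'; python3 - <<'E'
from h import *
to(428,332,-12)
a=manip.capture("side");manip.place_of("side","padlock")
print([(np.round(d["xyz"]),d["confidence"]) for d in manip.place_of("side","padlock")][:2])
cv2.imwrite("pics/t.png",cv2.resize(a[300:470,230:430],(600,510),interpolation=3))
E
```

```text
t: 13.75
ee_pos: [415.7, 324.3, 49.2]
ee_rot: [-178.5, 0.7, 78.1]
wrist_force: [-0.4, 0.6, -2.2]
opening: 42.4
units [0.43 0.48 2.43] pos [416. 324.  49.] rot [-178.5    0.7   78.1] t 13.75
[(array([416., 329.,  74.]), 0.68)]
```

View pics/t.png

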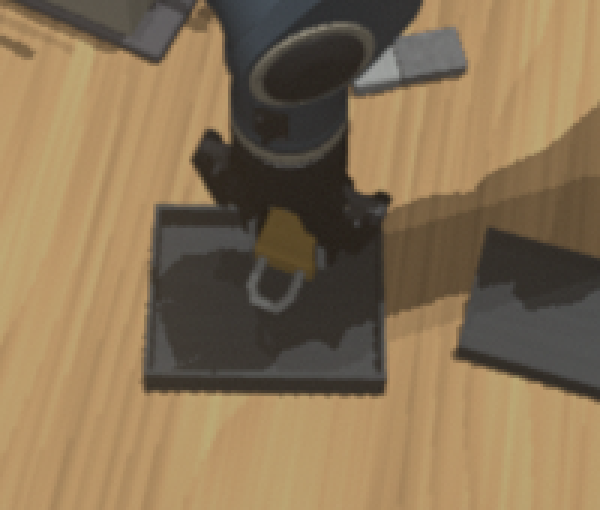

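The padlock is held over the tray (crop (285,245)), with its underside at about z 74 against a TCP of 49. That confirms the offset. Lowering now.

```bash
python3 -m handwheel '[{"travel":[0.2,0.3,0.4],"angular":[-0.2,0,0],"claw":0.6},{"travel":[0.2,0.3,0.6],"angular":[0,0,0],"claw":0.6},{"travel":[0,0,0.6],"angular":[0,0,0],"claw":0.6},{"travel":[0,0,0.5],"angular":[0,0,0],"claw":0.6},{"travel":[0,0,0.2],"angular":[0,0,0],"claw":0.6},{"travel":[0,0,0],"angular":[0,0,0],"claw":0.6},{"travel":[0,0,0],"angular":[0,0,0],"claw":0.6},{"travel":[0,0,0],"angular":[0,0,0],"claw":0.6}]'; python3 -c "
from h import *
to(428,332,-17)"
```

```text
t: 14.7
ee_pos: [439.9, 335.8, -6.1]
ee_rot: [179.7, -0.1, 78.1]
wrist_force: [0.3, -0.6, -2.4]
opening: 42.6
units [-0.25 -0.44  0.43] pos [440. 336.  -6.] rot [ 1.797e+02 -1.000e-01  7.810e+01] t 14.7
```

```bash
python3 -m handwheel '[{"travel":[-0.1,-0.3,0.2],"angular":[0,0,0],"claw":0.6},{"travel":[0,0,0.2],"angular":[0,0,0],"claw":0.6},{"travel":[0,0,0.05],"angular":[0,0,0],"claw":0.6},{"travel":[0,0,0],"angular":[0,0,0],"claw":0.6},{"travel":[0,0,0],"angular":[0,0,0],"claw":0.2},{"travel":[0,0,0],"angular":[0,0,0],"claw":-0.1},{"travel":[0,0,0],"angular":[0,0,0],"claw":-0.4},{"travel":[0,0,0],"angular":[0,0,0],"claw":-0.5}]'
```

```text
t: 15.5
ee_pos: [433.0, 336.3, -16.1]
ee_rot: [179.6, -0.3, 78.1]
wrist_force: [0.0, -0.2, -0.7]
opening: 63.9
```

```bash
python3 -m handwheel '[{"travel":[0,0,0],"angular":[0,0,0],"claw":-0.5},{"travel":[0,0,0],"angular":[0,0,0],"claw":-0.5},{"travel":[0,0,-0.3],"angular":[0,0,0],"claw":-0.5},{"travel":[0,0,-0.7],"angular":[0,0,0],"claw":-0.5},{"travel":[0,0,-1],"angular":[0,0,0],"claw":-0.5},{"travel":[0,0,-1],"angular":[0,0,0],"claw":-0.5},{"travel":[0,0,-1],"angular":[0,0,0],"claw":-0.5},{"travel":[0,0,-1],"angular":[0,0,0],"claw":-0.5}]'; python3 - <<'E'
from h import *
to(506,57,260)
a=manip.capture("side")
for n in("padlock","tray_floor"):print([(np.round(d["xyz"]),d["confidence"]) for d in manip.place_of("side",n)][:3])
cv2.imwrite("pics/t2.png",cv2.resize(a[300:470,230:430],(600,510),interpolation=3))
E
```

```text
t: 16.3
ee_pos: [430.4, 334.0, 112.5]
ee_rot: [179.8, -0.0, 78.0]
wrist_force: [-0.3, 0.4, 0.5]
opening: 63.8
units [-10.21   5.28  -5.88] pos [430. 334. 113.] rot [179.8  -0.   78. ] t 16.3
[(array([429., 340.,   8.]), 0.7)]
[(array([224., 309.,   4.]), 0.77), (array([432., 339.,   2.]), 0.67)]
```

View pics/t2.png

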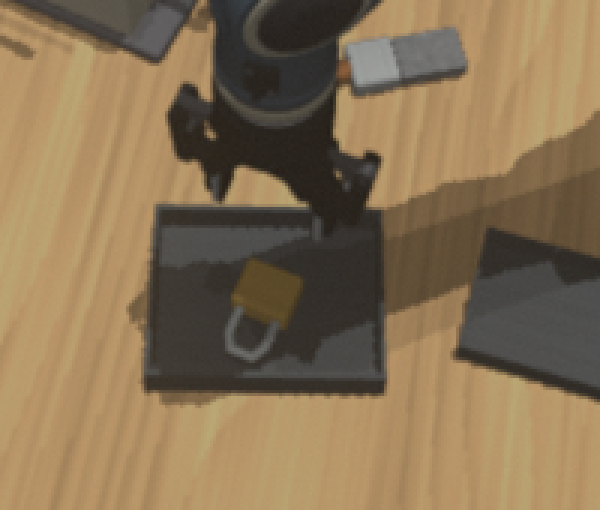

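The padlock lies in the middle of the tray (crop (265,295), at (429,340,8) against the tray floor at (432,339)). Now to the handle.

```bash
python3 -m handwheel '[{"travel":[-0.3,0.1,-0.9],"angular":[0,0,0.1],"claw":-0.5},{"travel":[-0.7,0.4,-1],"angular":[0,0,0.1],"claw":-0.5},{"travel":[-1,0.5,-0.8],"angular":[0,0,0.1],"claw":-0.5},{"travel":[-1,0.5,-0.5],"angular":[0,0,0.1],"claw":-0.5},{"travel":[-1,0.5,0],"angular":[0,0,0.1],"claw":-0.5},{"travel":[-1,0.5,0],"angular":[0,0,0.1],"claw":-0.5},{"travel":[-1,0.5,0],"angular":[0,0,0.1],"claw":-0.5},{"travel":[-1,0.5,0],"angular":[0,0,0],"claw":-0.5}]'; python3 -c "
from h import *
to(506,57,180)"
```

```text
t: 17.25
ee_pos: [469.3, 139.8, 189.9]
ee_rot: [-179.8, 0.3, 75.0]
wrist_force: [-0.1, -0.0, -0.0]
opening: 64.1
units [-2.82  2.28  0.4 ] pos [469. 140. 190.] rot [-179.8    0.3   75. ] t 17.25
```

```bash
python3 -m handwheel '[{"travel":[-0.6,0.6,0],"angular":[0,0,0],"claw":-0.3},{"travel":[-0.5,0.6,0],"angular":[0,0,0],"claw":-0.3},{"travel":[-0.4,0.4,0],"angular":[0,0,0],"claw":-0.3},{"travel":[-0.2,0.2,0],"angular":[0,0,0],"claw":-0.3},{"travel":[0,0,0],"angular":[0,0,0],"claw":-0.3},{"travel":[0,0,0],"angular":[0,0,0],"claw":-0.3},{"travel":[0,0,0],"angular":[0,0,0],"claw":-0.3},{"travel":[0,0,0],"angular":[0,0,0],"claw":-0.3}]'; python3 - <<'E'
from h import *
to(506,57,84)
a=manip.capture("side")
for n in("handle","setting_tip"):print([(np.round(d["xyz"]),d["confidence"]) for d in manip.place_of("side",n)][:3])
cv2.imwrite("pics/g.png",cv2.resize(a[150:350,150:390],(720,600),interpolation=3))
E
```

```text
t: 18.05
ee_pos: [497.6, 81.0, 184.7]
ee_rot: [-179.2, 0.7, 74.7]
wrist_force: [-0.1, -0.1, -0.3]
opening: 55.6
units [-0.79  0.63  4.03] pos [498.  81. 185.] rot [-179.2    0.7   74.7] t 18.05
[(array([507.,  54., 121.]), 0.81)]
[(array([653., 146., 177.]), 0.69)]
```

View pics/g.png

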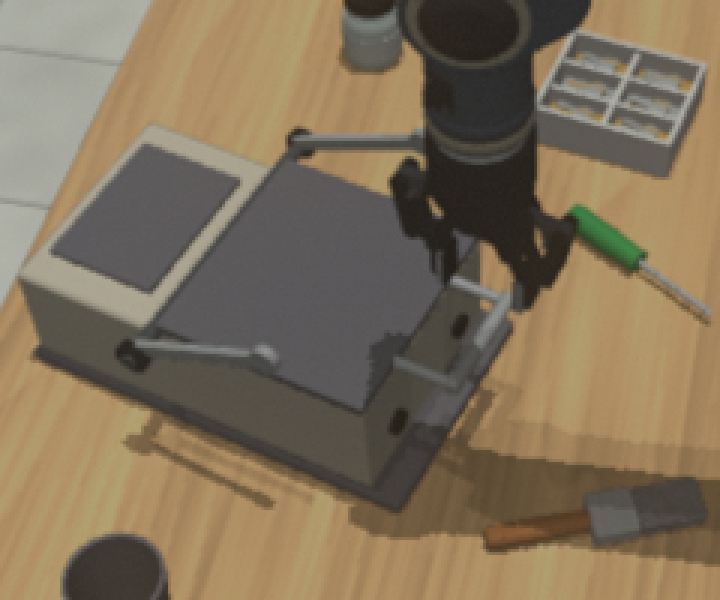

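The picture shows the gripper above and beyond the handle bar, which runs from (405,365) to (500,290) in the crop. I'll centre on the bar and then lower.

```bash
python3 -m handwheel '[{"travel":[-0.4,0.3,0],"angular":[-0.15,0.15,0],"claw":-0.3},{"travel":[-0.4,0.3,0.2],"angular":[0,0,0],"claw":-0.3},{"travel":[0,0,0.4],"angular":[0,0,0],"claw":-0.3},{"travel":[0,0,0.4],"angular":[0,0,0],"claw":-0.3},{"travel":[0,0,0],"angular":[0,0,0],"claw":-0.3},{"travel":[0,0,0],"angular":[0,0,0],"claw":-0.3},{"travel":[0,0,0],"angular":[0,0,0],"claw":-0.3},{"travel":[0,0,0],"angular":[0,0,0],"claw":-0.3}]'; python3 -c "
from h import *
to(506,56,84)"
```

```text
t: 19.0
ee_pos: [506.6, 61.0, 158.1]
ee_rot: [-180.0, -0.2, 75.0]
wrist_force: [0.1, -0.1, 0.8]
opening: 55.4
units [-0.21  0.03  2.96] pos [507.  61. 158.] rot [-180.    -0.2   75. ] t 19.0
```

```bash
python3 -m handwheel '[{"travel":[-0.2,0,0.3],"angular":[0,0,0],"claw":0},{"travel":[0,0,0.5],"angular":[0,0,0],"claw":0},{"travel":[0,0,0.6],"angular":[0,0,0],"claw":0},{"travel":[0,0,0.6],"angular":[0,0,0],"claw":0},{"travel":[0,0,0.5],"angular":[0,0,0],"claw":0},{"travel":[0,0,0.3],"angular":[0,0,0],"claw":0},{"travel":[0,0,0],"angular":[0,0,0],"claw":0},{"travel":[0,0,0],"angular":[0,0,0],"claw":0}]'; python3 -c "
from h import *
to(506,56,84)"
```

```text
t: 19.8
ee_pos: [504.8, 55.6, 82.2]
ee_rot: [-180.0, -0.1, 75.0]
wrist_force: [0.1, 0.3, 0.6]
opening: 42.6
units [ 0.03  0.04 -0.07] pos [505.  56.  82.] rot [-1.8e+02 -1.0e-01  7.5e+01] t 19.8
```

```bash
python3 -m handwheel '[{"travel":[0,0,0],"angular":[0,0,0],"claw":0.2},{"travel":[0,0,0],"angular":[0,0,0],"claw":0.4},{"travel":[0,0,0],"angular":[0,0,0],"claw":0.6},{"travel":[0,0,0],"angular":[0,0,0],"claw":0.8},{"travel":[0,0,0],"angular":[0,0,0],"claw":1},{"travel":[0,0,0],"angular":[0,0,0],"claw":1},{"travel":[0,0,0],"angular":[0,0,0],"claw":1},{"travel":[0,0,0],"angular":[0,0,0],"claw":1}]' 50
```

```text
t: 20.6
ee_pos: [506.9, 55.6, 84.0]
ee_rot: [179.7, -0.3, 75.0]
wrist_force: [0.9, -0.9, -2.0]
opening: 11.6
```

The bar is held. The setting angle from the tip position comes to about 0.467 rad. For that the handle has to go +28 mm along tool y and +107 mm up, so I'll lift along the arc.

```bash
python3 -m handwheel '[{"travel":[0,0,-0.2],"angular":[0,0,0],"claw":1},{"travel":[0,0.02,-0.3],"angular":[0,0,0],"claw":1},{"travel":[0,0.03,-0.3],"angular":[0,0,0],"claw":1},{"travel":[0,0.04,-0.3],"angular":[0,0,0],"claw":1},{"travel":[0,0.05,-0.3],"angular":[0,0,0],"claw":1},{"travel":[0,0.06,-0.3],"angular":[0,0,0],"claw":1},{"travel":[0,0.06,-0.3],"angular":[0,0,0],"claw":1},{"travel":[0,0.08,-0.3],"angular":[0,0,0],"claw":1}]'; python3 -c "
from h import *
to(506.9+.966*28,55.6-.259*28,191.5)"
```

```text
t: 21.4
ee_pos: [515.3, 53.2, 145.0]
ee_rot: [179.7, -0.2, 75.0]
wrist_force: [4.6, 0.9, -6.2]
opening: 11.8
units [ 0.01  0.78 -1.85] pos [515.  53. 145.] rot [179.7  -0.2  75. ] t 21.4
```

```bash
python3 -m handwheel '[{"travel":[0,0.1,-0.3],"angular":[0,0,0],"claw":1},{"travel":[0,0.12,-0.3],"angular":[0,0,0],"claw":1},{"travel":[0,0.13,-0.3],"angular":[0,0,0],"claw":1},{"travel":[0,0.14,-0.3],"angular":[0,0,0],"claw":1},{"travel":[0,0.1,-0.2],"angular":[0,0,0],"claw":1},{"travel":[0,0.05,-0.1],"angular":[0,0,0],"claw":1},{"travel":[0,0,0],"angular":[0,0,0],"claw":1},{"travel":[0,0,0],"angular":[0,0,0],"claw":1}]'; python3 - <<'E'
from h import *
to(506.9+.966*28,55.6-.259*28,191.5)
print(manip.state()["wrist_force"])
for c in("top","side"):
    a=manip.capture(c)
    for n in("handle","setting_tip","padlock"):print(n,[(np.round(d["xyz"]),round(d["confidence"],2)) for d in manip.place_of(c,n)][:2])
cv2.imwrite("pics/g2.png",cv2.resize(a[150:350,150:390],(720,600),interpolation=3))
E
```

```text
t: 22.2
ee_pos: [529.0, 49.5, 185.1]
ee_rot: [-179.9, -0.2, 75.0]
wrist_force: [2.8, 1.1, -6.7]
opening: 11.8
units [ 0.01  0.2  -0.26] pos [529.  49. 185.] rot [-179.9   -0.2   75. ] t 22.2
[ 2.75536059  1.14665046 -6.69603035]
handle [(array([529.,  51., 218.]), 0.88)]
setting_tip []
padlock [(array([430., 333.,   5.]), 0.64)]
handle [(array([532.,  50., 219.]), 0.88)]
setting_tip [(array([650., 145., 179.]), 0.69)]
padlock [(array([427., 341.,   6.]), 0.58), (array([706., 424.,  -1.]), 0.31)]
```

View pics/g2.png

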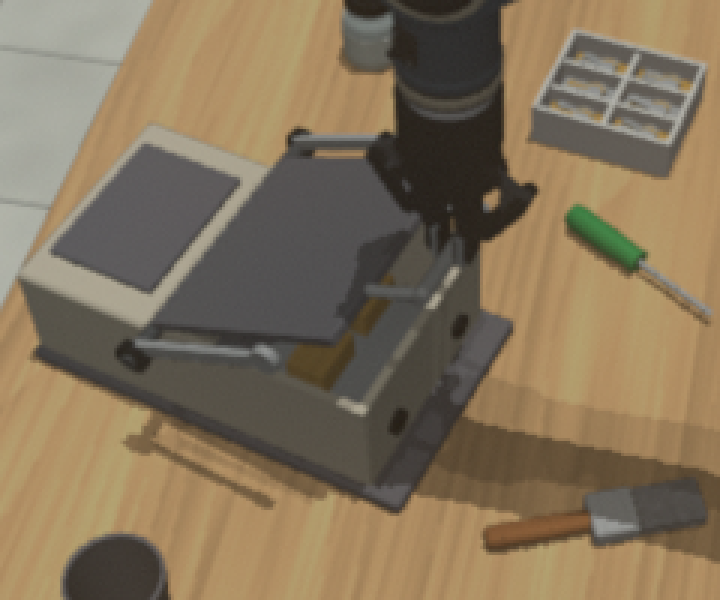

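The guard's edge now runs almost parallel to the left setting arm. The handle height gives about 0.44 rad, so I'll add the last few millimetres.

```bash
python3 -m handwheel '[{"travel":[0,0.1,-0.15],"angular":[0,0,0],"claw":1},{"travel":[0,0.06,-0.1],"angular":[0,0,0],"claw":1},{"travel":[0,0,0],"angular":[0,0,0],"claw":1},{"travel":[0,0,0],"angular":[0,0,0],"claw":1},{"travel":[0,0,0],"angular":[0,0,0],"claw":1},{"travel":[0,0,0],"angular":[0,0,0],"claw":1},{"travel":[0,0,0],"angular":[0,0,0],"claw":1},{"travel":[0,0,0],"angular":[0,0,0],"claw":1}]'; python3 - <<'E'
from h import *
to(506.9+.966*28,55.6-.259*28,191.5)
H=np.array([739,-7,115.]);xh=np.array([.966,-.259,0])
for c in("top","side"):
    manip.capture(c)
    for n,off in(("handle",np.arctan2(5,240)),("setting_tip",0)):
        for d in manip.place_of(c,n)[:1]:
            v=np.array(d["xyz"])-H;print(c,n,np.round(d["xyz"]),round(np.arctan2(v[2],-v@xh)-off,3))
E
```

```text
t: 23.4
ee_pos: [531.7, 48.7, 191.0]
ee_rot: [-179.7, -0.2, 75.0]
wrist_force: [2.1, 1.2, -6.8]
opening: 11.7
units [ 0.01  0.09 -0.02] pos [532.  49. 191.] rot [-179.7   -0.2   75. ] t 23.4
top handle [535.  48. 223.] 0.452
top setting_tip [533.  52. 222.] 0.464
side handle [533.  50. 225.] 0.454
side setting_tip [653. 147. 178.] 0.472
```

```bash
python3 -m handwheel '[{"travel":[0,0,0],"angular":[0,0,0],"claw":1},{"travel":[0,0,0],"angular":[0,0,0],"claw":1},{"travel":[0,0,0],"angular":[0,0,0],"claw":1},{"travel":[0,0,0],"angular":[0,0,0],"claw":1},{"travel":[0,0,0],"angular":[0,0,0],"claw":1},{"travel":[0,0,0],"angular":[0,0,0],"claw":1},{"travel":[0,0,0],"angular":[0,0,0],"claw":1},{"travel":[0,0,0],"angular":[0,0,0],"claw":1}]' && python3 -c "
from bench import manip
print(manip.close_job())"
```

```text
t: 24.5
ee_pos: [531.7, 48.7, 191.0]
ee_rot: [-179.7, -0.2, 75.0]
wrist_force: [2.1, 1.4, -7.2]
opening: 11.7
the job is handed in; nothing more can be done
None
```

The padlock is in the dark steel tray, and I handed the job in at 24.5 s with the gripper holding the guard open at the slope of the setting arms. No verdict was reported.

- **Padlock:** in the last pictures that found it, taken during the lift, it was at about (428, 337, 6). The tray centre is at about (431, 339), so it is well inside the limits and let go.
- **Guard angle:** the handle position gives about 0.45 rad, or 0.467 from the arm's own pose. The left setting arm measures about 0.47 rad, so the error is about 0.02 against the 0.08 allowed.
- **Hold:** the pose did not change over the last 1.1 s. The gripper was still closed on the bar at 11.7 mm, with the guard pulling down at about 7 N.
- **Setting arms and other things:** the left arm's tip still measured (653, 147, 178) after the lift, unchanged within measuring error. I did not measure the other bench items again; nothing touched them in the pictures I viewed.

**Disagreements:**
- The first grasp on the padlock closed just above it, because the fingertips sat about 20–27 mm higher than the reported TCP. I allowed for this in both grasps and in the release.
- The top camera's last "setting_tip" reading was really the handle, so I ignored it.

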